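Unpack the offering dishes

TASK

New offering dishes have come in the small carton on the altar: swing both of its flaps back, well past upright, then lift out every dish, taking the piles from the top, and stand each one upright on the wooden offering board, its whole foot on the board and none stacked on another. When all are out, fold both flaps down flat again so that the carton is shut. Leave the ornaments (elephant, incense pot, saucer, candlesticks) as they stand.

Things in the scene. Friction and masses are not known exactly. Their poses are not given: they have to be found in the camera images.
- carton: brown cardboard carton, fixed to the altar: outside 210 mm (x) by 206 mm (y) by 78 mm high, walls and floor 5 mm, open at the top under its two flaps. It holds two piles of dishes side by side along its y direction. Origin: centre of the underside
- flap_left (a joint): flap on the carton's +y side: stiff board 210 mm wide, 100 mm from hinge to free edge, 4 mm thick, hinged along carton x at carton y = +103, z = 78 mm. Rad: 0 flat shut (free edge at the carton's middle), 1.57 upright, stop at 2.4 leaning outwards. Starts ajar; stays where it is left; about 0.5 N at the free edge moves it
- flap_right (a joint): flap on the carton's -y side: stiff board 210 mm wide, 100 mm from hinge to free edge, 4 mm thick, hinged along carton x at carton y = -103, z = 78 mm. Rad: 0 flat shut (free edge at the carton's middle), 1.57 upright, stop at 2.4 leaning outwards. Starts ajar; stays where it is left; about 0.5 N at the free edge moves it
- board: flat dark wooden offering board, fixed: 170 mm (x) by 280 mm (y), 12 mm thick. Origin: centre of the underside, so its top is 12 mm above
- dish1: small white footed porcelain dish: 62 mm across, 28 mm high; foot 42 mm across, 10 mm high, then upright sides 62 mm across from about 14 mm up to the rim; inner floor 20 mm above the underside, rim wall 4 mm. Stacked dishes stand 20 mm apart, foot inside the rim below with 5 mm play. Origin: centre of the underside, z along its axis. 90 g. Always there.
- dish2: small white footed porcelain dish: 62 mm across, 28 mm high; foot 42 mm across, 10 mm high, then upright sides 62 mm across from about 14 mm up to the rim; inner floor 20 mm above the underside, rim wall 4 mm. Stacked dishes stand 20 mm apart, foot inside the rim below with 5 mm play. Origin: centre of the underside, z along its axis. 90 g. Always there.
- dish3: small white footed porcelain dish: 62 mm across, 28 mm high; foot 42 mm across, 10 mm high, then upright sides 62 mm across from about 14 mm up to the rim; inner floor 20 mm above the underside, rim wall 4 mm. Stacked dishes stand 20 mm apart, foot inside the rim below with 5 mm play. Origin: centre of the underside, z along its axis. 90 g. Absent in some runs.
- dish4: small white footed porcelain dish: 62 mm across, 28 mm high; foot 42 mm across, 10 mm high, then upright sides 62 mm across from about 14 mm up to the rim; inner floor 20 mm above the underside, rim wall 4 mm. Stacked dishes stand 20 mm apart, foot inside the rim below with 5 mm play. Origin: centre of the underside, z along its axis. 90 g. Always there.
- dish5: small white footed porcelain dish: 62 mm across, 28 mm high; foot 42 mm across, 10 mm high, then upright sides 62 mm across from about 14 mm up to the rim; inner floor 20 mm above the underside, rim wall 4 mm. Stacked dishes stand 20 mm apart, foot inside the rim below with 5 mm play. Origin: centre of the underside, z along its axis. 90 g. Absent in some runs.
- elephant: glazed ceramic elephant 55 mm long, 22 mm wide, 46 mm high, bystander; origin at the centre of its underside
- incense_pot: glazed ceramic incense pot 80 mm across, 62 mm high, with thin incense sticks up to 140 mm, bystander; origin at the centre of its underside
- saucer: stainless steel saucer 90 mm across, 12 mm high, bystander; origin at the centre of its underside
- candle_l: brass candlestick with electric candle, 56 mm across, 137 mm high, bystander; origin at the centre of its underside
- candle_r: the second such candlestick, bystander; origin at the centre of its underside
Things that resemble listed ones, but are neither listed nor needed, are in the scene too. What is shaped like the dish3 but orange is not meant.

How it is judged:
By the outcome, as a careful person would: the job done as asked, in the order asked, and still so for the second after the job is handed in, with the robot touching nothing.
Of dish3, dish5 only 1 to 2 are there at a start; the rules pass over those that are not, and their reading is None.
At some moment in a run one of dish1, dish2, dish3, dish4, dish5 may be knocked a few centimetres aside while the robot is not near it.
It also fails if it takes over 208 s, if anything falls off the work surface, if the arm or the gripper's body presses on something with over 40 N, if the wrist force passes 120 N, or if a joint passes its speed limit or range.

ROBOT

A 7-joint arm with a two-finger parallel gripper is mounted at the origin on the work surface. World frame = base frame: x ahead of the robot, y to its left, z up, the work surface at z = 0. Lengths are in m, angles in rad, forces in N, time in s.
With the tool pointing down it reaches from about 0.425 to 1.025 m from the base axis. Payload 3.6 kg.
Tool frame: the origin (TCP) lies midway between the tips of the shut fingers; the grasp point (between the pads) lies 19 mm behind it; z points along the fingers, y is the line along which they close (so a half turn about z gives the same grasp; the last joint's range is limited). The gripper opens to 85 mm and grips with 20 to 120 N. Pads are 22 mm wide; open, the fingers measure 114 mm over their backs; the gripper's body (76 mm by 85 mm) begins 54 mm behind the grasp point. The pads swing forward as they close: fully open they stand 13 mm farther back than shut.
Start: joints at [-1.413, 0.591, 0.048, 1.609, -0.033, 0.943, -0.034], TCP at [0.181, 0.702, 0.231] pointing down, gripper open.
Joint ranges: [-2.69, 2.69], [-0.47, 2.24], [-1.27, 1.36], [0.19, 2.51], [-1.53, 4.68], [0.08, 2.07], [-3.09, 3.09]. Speed limits (rad/s): [2.57, 2.57, 3.14, 3.14, 3.14, 3.14, 3.14].

INTERFACE

Orientations are given as a unit quaternion [w, x, y, z].
In Python, from rig import r gives the robot as it stands. The module is installed in compiled form; this text tells all that it offers.
- The arm moves only by the shell command python3 -m jog 'ROWS' [FORCE]. ROWS is JSON, a list that holds one entry, the list of rows, each a list of 7 numbers: the shift along the tool's x, y, z in units of 0.2 m (1.0 is 0.2 m), then the turn, a rotation vector about the tool's x, y, z in units of 180 degrees (1.0 is 180 degrees), then the opening, from -1 (shut) to 1 (fully open). In form: [[[dx, dy, dz, wx, wy, wz, hand], ...]]. A call has 1 to 12 rows; each row is the pose to reach, as a shift and turn from the pose commanded when the call began, along the tool's axes at that moment, turning the shorter way round; what a row does not reach only later rows make up. A row lasts 1/8 s, in which the tool goes at most 62.5 mm and 10.7 degrees, less where a joint would pass 70% of its speed; a pose out of reach is approached as far as the arm can. A call with a number of a shift or a turn outside -1 to 1 is refused whole. A call with a gripper value outside its range is refused whole. The fingers move at their own pace and stop on an object; FORCE is the grip in N (left out, the last holds). Time passes only in rows, so rows that repeat a pose let the fingers close. It gives the time, the measured TCP pose, the force, the opening and the grip force at its end, in the units of the state.
- r.read_state(): the state, without advancing time (a new reading comes with each control period).
- r.camera(name): name is "scene" or "top"; returns the picture (420x560x3 uint8, red, green, blue); there is no depth.
- r.calibration(name): a dict with "K" (3x3 intrinsics, pixels), "position" and "rotation" of the camera in the world. Camera axes: x right, y down, z forward; pixel columns grow to the right and rows downward; lengths in m; the calibration is good to about 2 mm. A picture is of the moment at which its call begins. calibration takes no time and is no camera call.
- r.close_job(): hands the job in; it is judged then, once.
Trained networks look in the newest picture that a camera, given by its name, has taken for a name from the list of things; names that differ only in an ending like _2 or _b are one class to them, and where a whole thing is asked for, a point or a joint stands for the part that bears it (a point fixed in the world has none). Each returns a list of dicts, best first, with "score" (0 to 1); they miss things now and then, are a little off and sometimes report something else, mostly with a low value. They report only what shows in the picture. A call takes as long as a camera call. They do not tell look-alikes from the thing itself.
- r.boxes_of(query, camera): "at" ([x, y, z] in m, in world coordinates, good to about 4 mm: the middle of the surface that is visible of it).
- r.silhouettes(query, camera): "pixels" (420x560 bool, what is visible of it).
The state is a dict: "time_s": time; "joint_pos": joint angles; "joint_vel": joint speeds; "tau": joint torques, N m; "position": TCP position; "orientation": TCP orientation; "force": force on the tool from outside, world axes, zero at the start; "wrist_torque": the same for the moment, N m; "width": finger opening in m; "grasp_force": force on a finger pad.
Only numpy, scipy, OpenCV 4.12 (cv2) and the standard library are available. Lean on these libraries where they do the work, as an engineer would, in place of code of your own. Each camera call takes 0.05 s, during which the arm holds its last target. There are 200 camera calls.

## Working session

There is one attempt and no reset: what is moved stays moved. The work goes in short steps, Python scripts to look and compute and a shell command to move; the robot and the scene stay as the last step left them, time stands still between calls to the robot, and variables do not carry over. Pictures are saved under pics/ and viewed, at most 14 in all, crops included, and the job is handed in when it is done.

```bash
mkdir -p pics; cat > h.py <<'E'
from rig import r
import numpy as np, cv2
def snap(cam,name,crop=None,scale=1):
    im=r.camera(cam)[:,:,::-1]
    if crop: im=im[crop[1]:crop[3],crop[0]:crop[2]]
    if scale!=1: im=cv2.resize(im,None,fx=scale,fy=scale,interpolation=cv2.INTER_CUBIC)
    cv2.imwrite('pics/'+name+'.png',im)
def proj(cam,p):
    c=r.calibration(cam); R=np.array(c['rotation']); q=R.T@(np.array(p)-np.array(c['position'])); u=np.array(c['K'])@q
    return u[:2]/u[2]
def unproj(cam,uv,z):
    c=r.calibration(cam); R=np.array(c['rotation']); d=R@np.linalg.inv(np.array(c['K']))@np.array([uv[0],uv[1],1.]); o=np.array(c['position'])
    return o+d*(z-o[2])/d[2]
def find(q,cam):
    for d in r.boxes_of(q,cam)[:8]:
        print(q,cam,round(d['score'],2),np.round(d['at'],3),np.round(proj(cam,d['at'])))
E
python3 - <<'E'
from h import *
a=r.camera('scene');b=r.camera('top')
cv2.imwrite('pics/s0.png',a[:,:,::-1]);cv2.imwrite('pics/t0.png',b[:,:,::-1])
for c in('scene','top'):
    for q in('carton','board','dish1','flap_left','flap_right','elephant','incense_pot','saucer','candle_l'): find(q,c)
    k=r.calibration(c);print(k['position'],np.round(k['rotation'],2).tolist(),np.round(k['K'],0).tolist())
s=r.read_state();print({k:np.round(v,3).tolist() for k,v in s.items()})
E
```

```text
Traceback (most recent call last):
  File "h.py", line 16, in find
    print(q,cam,round(d['score'],2),np.round(d['at'],3),np.round(proj(cam,d['at'])))
                                                                 ~~~~^^^^^^^^^^^^^
  File "h.py", line 9, in proj
    c=r.calibration(cam); R=np.array(c['rotation']); q=R.T@(np.array(p)-np.array(c['position'])); u=np.array(c['K'])@q
                                                       ~~~^^~~~~~~~~~~~~~~~~~~~~~~~~~~~~~~~~~~~~
ValueError: matmul: Input operand 1 has a mismatch in its core dimension 0, with gufunc signature (n?,k),(k,m?)->(n?,m?) (size 3 is different from 4)
```

```bash
python3 - <<'E'
s=open('h.py').read()
s=s.replace("R=np.array(c['rotation'])","R=Rm(c['rotation'])").replace("def snap","def Rm(q):\n    from scipy.spatial.transform import Rotation as T\n    return T.from_quat(np.roll(q,-1)).as_matrix()\ndef snap",1)
open('h.py','w').write(s)
E
python3 - <<'E'
from h import *
a=r.camera('scene');b=r.camera('top')
cv2.imwrite('pics/s0.png',a[:,:,::-1]);cv2.imwrite('pics/t0.png',b[:,:,::-1])
for c in('scene','top'):
    for q in('carton','board','dish1','flap_left','flap_right','elephant','incense_pot','saucer','candle_l'): find(q,c)
    k=r.calibration(c);print(k['position'],k['rotation'],np.round(Rm(k['rotation']),2).tolist(),np.round(k['K'],0).tolist())
s=r.read_state();print({k:np.round(v,3).tolist() for k,v in s.items()})
E
```

```text
carton scene 0.66 [ 0.657 -0.194  0.07 ] [169. 252.]
board scene 0.93 [0.608 0.208 0.014] [378. 242.]
board scene 0.64 [ 0.616 -0.242  0.029] [145. 259.]
dish1 scene 0.93 [ 0.597 -0.255  0.065] [136. 238.]
dish1 scene 0.84 [ 0.613 -0.248  0.052] [140. 249.]
dish1 scene 0.81 [ 0.796 -0.258  0.02 ] [128. 334.]
dish1 scene 0.73 [ 0.616 -0.241  0.029] [146. 259.]
dish1 scene 0.48 [ 0.624 -0.166  0.027] [187. 259.]
flap_left scene 0.74 [ 0.626 -0.146  0.112] [193. 220.]
flap_left scene 0.31 [ 0.78  -0.004  0.052] [287. 296.]
flap_right scene 0.76 [ 0.621 -0.269  0.128] [121. 217.]
elephant scene 0.59 [ 0.627 -0.148  0.115] [192. 219.]
elephant scene 0.57 [ 0.56  -0.002  0.029] [269. 232.]
elephant scene 0.57 [ 0.618 -0.271  0.132] [119. 214.]
elephant scene 0.22 [ 0.781 -0.003  0.054] [288. 295.]
incense_pot scene 0.66 [ 0.778 -0.006  0.048] [286. 297.]
saucer scene 0.82 [0.376 0.02  0.006] [268. 195.]
saucer scene 0.24 [0.61  0.21  0.012] [379. 243.]
saucer scene 0.2 [ 0.614 -0.246  0.05 ] [142. 250.]
candle_l scene 0.77 [0.775 0.144 0.02 ] [373. 299.]
candle_l scene 0.67 [ 0.784 -0.13  
[... 802 characters left out ...]
dle_l top 0.91 [ 0.768 -0.122  0.01 ] [322. 156.]
candle_l top 0.9 [0.756 0.143 0.012] [225. 159.]
[0.39325688 0.00324279 1.00520284] [-0.07432408  0.70982303 -0.69624883  0.07658175] [[0.02, -0.98, 0.21], [-1.0, -0.02, -0.0], [0.01, -0.21, -0.98]] [[384.0, 0.0, 275.0], [0.0, 384.0, 212.0], [0.0, 0.0, 1.0]]
{'time_s': 1.15, 'joint_pos': [-1.413, 0.591, 0.048, 1.609, -0.033, 0.943, -0.034], 'joint_vel': [-0.0, -0.001, -0.001, 0.0, -0.001, 0.0, 0.001], 'tau': [-0.0, -54.864, 1.546, -19.854, 0.009, 0.001, -0.0], 'position': [0.181, 0.702, 0.231], 'orientation': [0.0, 0.126, 0.992, -0.0], 'force': [-0.082, 0.541, -0.491], 'wrist_torque': [0.023, 0.01, -0.042], 'grasp_force': 0.0, 'width': 0.086}
```

View pics/s0.png

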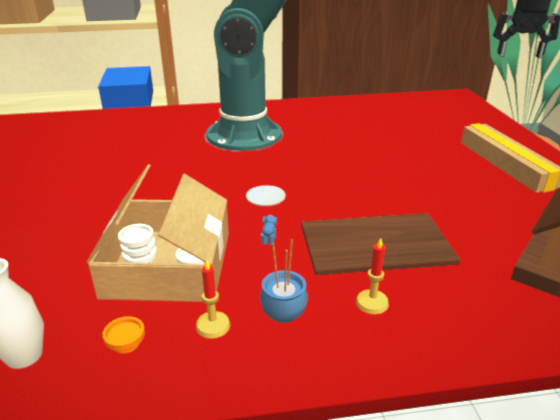

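View pics/t0.png

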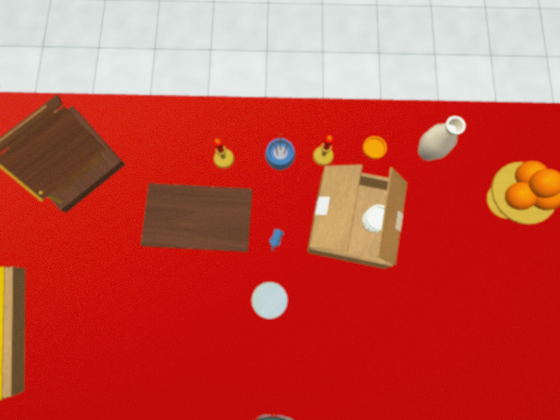

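```bash
python3 - <<'E'
import cv2
a=cv2.imread('pics/s0.png')[155:305,85:240];b=cv2.imread('pics/t0.png')[150:280,290:420]
a=cv2.resize(a,(400,400*150//155),interpolation=2);b=cv2.resize(b,(400,400),interpolation=2)
import numpy as np
c=np.zeros((400,800,3),'uint8');c[:a.shape[0],:400]=a;c[:,400:]=b
cv2.imwrite('pics/c0.png',c)
E
```

```text
(no output)
```

View pics/c0.png

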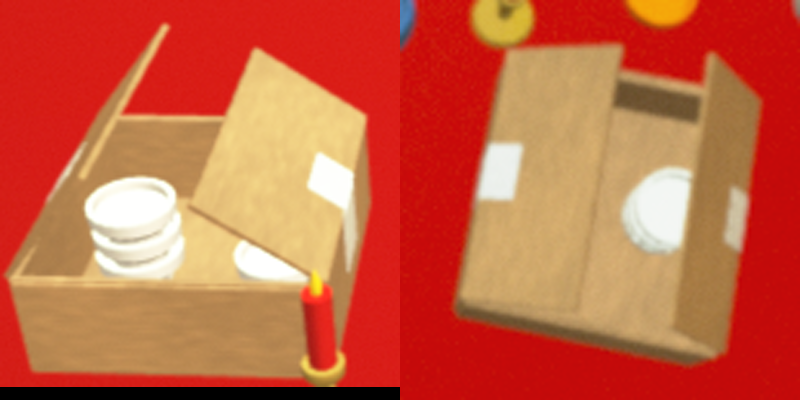

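```bash
cat > fit.py <<'E'
from h import *
from scipy.optimize import least_squares
def pt(p,x,y,z,):
    c,s=np.cos(p[2]),np.sin(p[2]);return np.array([p[0]+c*x-s*y,p[1]+s*x+c*y,z])
def flap(p,side,a,x,d=.1):  # side +1 left
    return pt(p,x,side*(.103-d*np.cos(a)),.078+d*np.sin(a))
if __name__=='__main__':
    F=.105;H=.105
    def pred(p):
        aL,aR=p[3],p[4]
        return [('scene',(88.9,262.7),pt(p,F,-.103,.078)),('scene',(97.4,299),pt(p,F,-.103,0)),('scene',(216.7,300),pt(p,F,.103,0)),
        ('scene',(149.7,164.7),flap(p,-1,aR,-H)),('scene',(117.9,224),flap(p,-1,aR,H)),
        ('scene',(183.8,173.6),flap(p,1,aL,-H)),('scene',(159.4,235.6),flap(p,1,aL,H)),('scene',(227.2,200.7),pt(p,-H,.103,.078)),
        ('top',(362,164.6),flap(p,1,aL,H)),('top',(348.5,251.4),flap(p,1,aL,-H)),('top',(325,166),pt(p,H,.103,.078)),('top',(308.9,248),pt(p,-H,.103,.078)),
        ('top',(390.7,167.2),flap(p,-1,aR,H)),('top',(380,257.2),flap(p,-1,aR,-H)),('top',(407,182.5),pt(p,H,-.103,.078)),('top',(395.6,263.7),pt(p,-H,-.103,.078))]
    def res(p): return np.concatenate([np.array(m)-proj(c,q) for c,m,q in pred(p)])
    s=least_squares(res,[.62,-.2,0,.9,1.3],loss='soft_l1')
    print(np.round(s.x,3));print(np.round(res(s.x).reshape(-1,2),1).tolist())
E
python3 fit.py
```

```text
[ 0.593 -0.203 -0.178  0.633  0.911]
[[-0.0, -0.3], [-0.5, 0.6], [1.8, -0.3], [0.7, 0.1], [0.7, 0.0], [0.9, -0.5], [0.5, 0.7], [1.4, 0.1], [1.0, -0.4], [1.3, 0.1], [0.6, -0.8], [-0.9, 0.4], [0.6, -0.1], [2.5, 1.2], [2.1, 0.4], [1.6, -0.6]]
```

```bash
cat > go.py <<'E'
from fit import *
from scipy.spatial.transform import Rotation as T
C=np.array([.593,-.203,-.178])
def st(): 
    s=r.read_state(); return np.array(s['position']),Rm(s['orientation']),s
def loc(w):  # world->carton
    c,s=np.cos(C[2]),np.sin(C[2]);d=np.array(w[:2])-C[:2];return np.array([c*d[0]+s*d[1],-s*d[0]+c*d[1],w[2]])
def go(*targets,heading=-.178):
    p,R,s=st(); Rt=np.array([[-np.sin(heading),np.cos(heading),0],[np.cos(heading),np.sin(heading),0],[0,0,-1.]]).T
    print('t',round(s['time_s'],2),'at',np.round(p,3),'loc',np.round(loc(p),3),'rot',np.round(T.from_matrix(R.T@Rt).as_rotvec()/np.pi,3))
    for t in targets: print(np.round(t,3),'->',np.round(R.T@(np.array(t)-p)/.2,3))
def goc(*loct,**k): go(*[pt(C,*t) for t in loct],**k)
E
python3 -m jog '[[[-0.825,-0.417,-0.35,0,0,0.476,-1],[-0.825,-0.417,-0.35,0,0,0.476,-1],[-0.825,-0.417,-0.35,0,0,0.476,-1],[-0.825,-0.417,-0.35,0,0,0.476,-1],[-0.825,-0.417,-0.35,0,0,0.476,-1],[-0.825,-0.417,-0.35,0,0,0.476,-1],[-0.825,-0.417,-0.35,0,0,0.476,-1],[-0.825,-0.417,-0.35,0,0,0.476,-1],[-0.825,-0.417,-0.35,0,0,0.476,-1]]]' 30
python3 - <<'E'
from go import *
goc((0,-.005,.30),(0,.3,.3))
B=[unproj('top',u,.012) for u in [(149,184),(252,187),(248,250),(142,244)]]
print(np.round(B,3),np.mean(B,0))
E
```

```text
time_s: 2.28
position: [0.3194, 0.5804, 0.3012]
orientation: [0.0, 0.766, 0.643, -0.0]
force: [0.6, -0.3, -0.2]
width: -0.0001
grasp_force: 0.0
t 2.27 at [0.319 0.58  0.301] loc [-0.408  0.723  0.301] rot [0.    0.    0.001]
[ 0.592 -0.208  0.3  ] -> [-3.646  2.025  0.008]
[0.646 0.092 0.3  ] -> [-2.121  2.032  0.007]
[[0.679 0.343 0.012]
 [0.677 0.066 0.012]
 [0.507 0.071 0.012]
 [0.517 0.346 0.012]] [0.59500476 0.20638372 0.012     ]
```

```bash
python3 -m jog '[[[-0.9,0.6,0,0,0,0,-1],[-0.9,0.6,0,0,0,0,-1],[-0.9,0.6,0,0,0,0,-1],[-0.9,0.6,0,0,0,0,-1]]]' >/dev/null
python3 -m jog '[[[-0.95,0.7,0,0,0,0,-1],[-0.95,0.7,0,0,0,0,-1],[-0.95,0.7,0,0,0,0,-1],[-0.95,0.7,0,0,0,0,-1]]]' >/dev/null
python3 -m jog '[[[-0.9,0.7,0,0,0,0,-1],[-0.9,0.7,0,0,0,0,-1],[-0.9,0.7,0,0,0,0,-1],[-0.9,0.7,0,0,0,0,-1]]]' >/dev/null
python3 -m jog '[[[-0.91,0.025,0,0,0,0,-1],[-0.91,0.025,0,0,0,0,-1],[-0.91,0.025,0,0,0,0,-1],[-0.91,0.025,0,0,0,0,-1],[-0.91,0.025,0,0,0,0,-1]]]'
python3 - <<'E'
from go import *
goc((0,-.01,.105))
E
```

```text
time_s: 4.4
position: [0.59, -0.211, 0.3012]
orientation: [-0.0, 0.766, 0.643, 0.0]
force: [0.7, 0.7, -0.5]
width: 0.0002
grasp_force: 0.0
t 4.4 at [ 0.59  -0.211  0.301] loc [-0.002 -0.008  0.301] rot [-0.    -0.     0.001]
[ 0.591 -0.213  0.105] -> [-0.009  0.008  0.981]
```

```bash
python3 -m jog '[[[0,0,0.3,0,0,0,-1],[0,0,0.6,0,0,0,-1],[0,0,0.85,0,0,0,-1],[-0.01,0,0.98,0,0,0,-1],[-0.01,0,0.98,0,0,0,-1]]]'
python3 -m jog '[[[0.1,0,-0.01,0,0,0,-1],[0.15,0,-0.06,0,0,0,-1],[0.2,0,-0.105,0,0,0,-1],[0.26,0,-0.15,0,0,0,-1],[0.33,0,-0.18,0,0,0,-1],[0.42,0,-0.2,0,0,0,-1],[0.51,0,-0.215,0,0,0,-1],[0.6,0,-0.205,0,0,0,-1],[0.67,0,-0.19,0,0,0,-1],[0.725,0,-0.13,0,0,0,-1],[0.725,0,-0.13,0,0,0,-1],[0.725,0,-0.13,0,0,0,-1]]]'
python3 -m jog '[[[-0.1,0,-0.1,0,0,0,-1],[-0.2,0,-0.35,0,0,0,-1],[-0.35,0,-0.6,0,0,0,-1],[-0.5,0,-0.6,0,0,0,-1],[-0.725,0,-0.6,0,0,0,-1],[-0.725,0,-0.6,0,0,0,-1]]]'
python3 - <<'E'
from go import *
goc((0,-.015,.105))
snap('scene','s1',(60,130,260,310),3)
E
```

```text
time_s: 5.03
position: [0.5889, -0.2101, 0.103]
orientation: [-0.003, 0.765, 0.644, -0.001]
force: [0.9, -0.1, 0.0]
width: 0.0001
grasp_force: 0.0
time_s: 6.52
position: [0.6146, -0.0713, 0.131]
orientation: [-0.0, 0.767, 0.642, -0.0]
force: [-0.8, 0.5, -0.7]
width: 0.0002
grasp_force: 0.0
time_s: 7.28
position: [0.5869, -0.2217, 0.2542]
orientation: [0.003, 0.77, 0.638, -0.001]
force: [0.1, 0.5, 0.3]
width: -0.0003
grasp_force: 0.0
t 7.28 at [ 0.587 -0.222  0.254] loc [-0.003 -0.02   0.254] rot [ 0.001  0.001 -0.003]
[ 0.59  -0.218  0.105] -> [0.026 0.011 0.746]
```

View pics/s1.png

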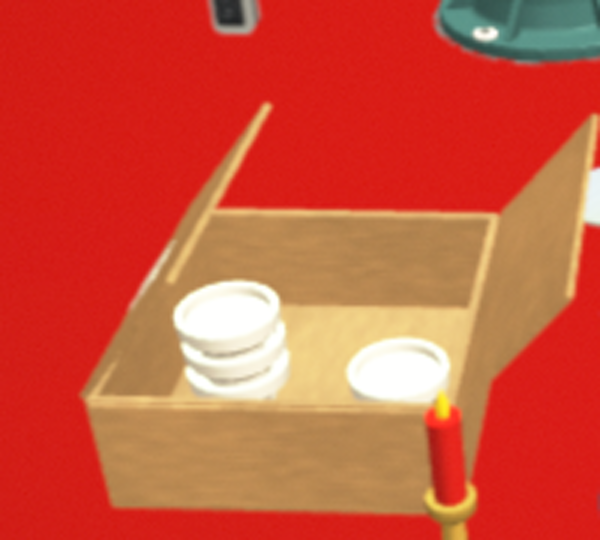

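```bash
python3 -m jog '[[[0.01,0.01,0.2,0,0,0,-1],[0.02,0.01,0.45,0,0,0,-1],[0.025,0.01,0.645,0,0,0,-1],[0.025,0.01,0.645,0,0,0,-1]]]'
python3 -m jog '[[[-0.08,0,-0.01,0,0,0,-1],[-0.14,0,-0.05,0,0,0,-1],[-0.205,0,-0.08,0,0,0,-1],[-0.3,0,-0.1,0,0,0,-1],[-0.385,0,-0.115,0,0,0,-1],[-0.47,0,-0.105,0,0,0,-1],[-0.545,0,-0.09,0,0,0,-1],[-0.61,0,-0.025,0,0,0,-1],[-0.61,0,-0.025,0,0,0,-1],[-0.61,0,-0.025,0,0,0,-1]]]'
python3 -m jog '[[[0.1,0,-0.1,0,0,0,0.7],[0.2,0,-0.35,0,0,0,0.7],[0.35,0,-0.6,0,0,0,0.7],[0.45,0,-0.9,0,0,0,0.7],[0.45,0,-0.9,0,0,0,0.7],[0.45,0,-0.9,0,0,0,0.7]]]'
python3 - <<'E'
from go import *
goc((0,-.05,.105))
snap('scene','s2',(60,130,260,310),2)
snap('top','t2',(290,140,420,280),3)
import cv2
a=cv2.imread('pics/s2.png');b=cv2.imread('pics/t2.png');c=np.zeros((420,800,3),'uint8');c[:360,:400]=a;c[:,400:790]=b;cv2.imwrite('pics/c2.png',c)
for q in ('dish1','dish4','flap_left','flap_right'):
  for cam in('scene','top'):
    for d in r.boxes_of(q,cam)[:6]: print(q,cam,round(d['score'],2),np.round(loc(d['at']),3))
E
```

```text
time_s: 7.82
position: [0.5904, -0.2073, 0.1202]
orientation: [-0.003, 0.766, 0.642, -0.001]
force: [-0.2, -0.5, 0.1]
width: -0.0004
grasp_force: 0.0
time_s: 9.07
position: [0.5708, -0.3284, 0.1266]
orientation: [-0.001, 0.767, 0.642, -0.0]
force: [0.9, -1.0, -0.2]
width: 0.0001
grasp_force: 0.0
time_s: 9.82
position: [0.5866, -0.2394, 0.3071]
orientation: [-0.0, 0.766, 0.643, 0.0]
force: [-0.3, 0.5, -0.2]
width: 0.0726
grasp_force: 0.0
t 9.82 at [ 0.587 -0.239  0.307] loc [ 0.    -0.037  0.307] rot [-0.    -0.     0.001]
[ 0.584 -0.252  0.105] -> [-6.600e-02 -1.000e-03  1.011e+00]
dish1 scene 0.84 [ 0.011 -0.051  0.064]
dish1 scene 0.66 [0.01  0.05  0.026]
dish1 scene 0.63 [ 0.207 -0.019  0.02 ]
dish1 scene 0.61 [ 0.026 -0.036  0.028]
dish1 scene 0.56 [ 0.026 -0.038  0.05 ]
dish1 top 0.84 [ 0.01  -0.053  0.067]
dish1 top 0.69 [0.012 0.05  0.029]
dish1 top 0.69 [ 0.211 -0.024  0.02 ]
dish1 top 0.59 [-0.017 -0.031  0.053]
dish4 scene 0.84 [ 0.011 -0.051  0.064]
dish4 scene 0.66 [0.01  0.05  0.026]
dish4 scene 0.63 [ 0.207 -0.019  0.02 ]
dish4 scene 0.61 [ 0.026 -0.036  0.028]
dish4 scene 0.56 [ 0.026 -0.038  0.05 ]
dish4 top 0.84 [ 0.01  -0.053  0.067]
dish4 top 0.69 [0.012 0.05  0.029]
dish4 top 0.69 [ 0.211 -0.024  0.02 ]
dish4 top 0.59 [-0.017 -0.031  0.053]
flap_left scene 0.56 [0.028 0.14  0.123]
flap_left top 0.81 [0.003 0.134 0.123]
flap_right scene 0.94 [ 0.018 -0.133  0.117]
flap_right top 0.47 [ 0.047 -0.108  0.084]
flap_right top 0.27 [0.003 0.027 0.032]
```

View pics/c2.png

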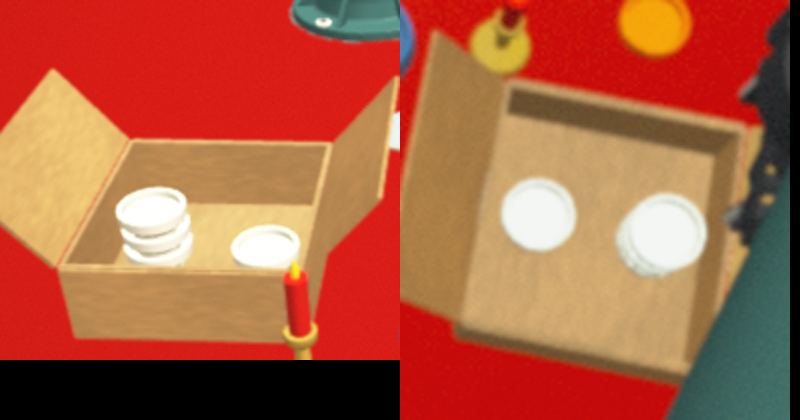

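```bash
python3 -m jog '[[[-0.075,0.05,0.2,0,0,0,0.8],[-0.075,0.05,0.5,0,0,0,0.8],[-0.075,0.05,0.75,0,0,0,0.8],[-0.075,0.05,0.9,0,0,0,0.8],[-0.075,0.05,0.9,0,0,0,0.8]]]' 30
python3 - <<'E'
from go import *
goc((.01,-.052,.049))
E
```

```text
time_s: 10.95
position: [0.5923, -0.2559, 0.1248]
orientation: [-0.002, 0.767, 0.642, -0.001]
force: [-0.5, -0.6, 1.1]
width: 0.0771
grasp_force: 0.0
t 10.95 at [ 0.592 -0.256  0.125] loc [ 0.009 -0.052  0.125] rot [-0.002 -0.     0.001]
[ 0.594 -0.256  0.049] -> [0.001 0.008 0.379]
```

```bash
python3 -m jog '[[[0,0,0.2,0,0,0,0.8],[0,0,0.39,0,0,0,0.8],[0,0,0.39,0,0,0,0.8],[0,0,0.39,0,0,0,-1],[0,0,0.39,0,0,0,-1],[0,0,0.39,0,0,0,-1],[0,0,0.39,0,0,0,-1],[0,0,0.39,0,0,0,-1]]]' 30
python3 -m jog '[[[0,0,-0.1,0,0,0,-1],[0,0,-0.3,0,0,0,-1],[0,0,-0.6,0,0,0,-1],[0,0,-0.9,0,0,0,-1],[0,0,-0.95,0,0,0,-1],[0,0,-0.95,0,0,0,-1]]]'
python3 - <<'E'
from go import *
for dx in(-.05,.05):
  for dy in (-.085,.085): print(dx,dy)
go((.645,.12,.18),(.545,.12,.18),(.645,.29,.18),(.545,.29,.18))
r.camera('scene');r.camera('top')
for cam in('scene','top'):
    for d in r.boxes_of('dish1',cam)[:6]: print(cam,round(d['score'],2),np.round(loc(d['at']),3))
E
```

```text
time_s: 11.95
position: [0.5955, -0.2579, 0.0516]
orientation: [0.002, 0.767, 0.642, 0.001]
force: [-1.3, 0.3, 7.0]
width: 0.0637
grasp_force: 33.5
time_s: 12.7
position: [0.5941, -0.2566, 0.2405]
orientation: [0.001, 0.767, 0.642, 0.001]
force: [0.7, 0.4, -1.1]
width: 0.0634
grasp_force: 33.6
-0.05 -0.085
-0.05 0.085
0.05 -0.085
0.05 0.085
t 12.7 at [ 0.594 -0.257  0.241] loc [ 0.011 -0.053  0.241] rot [ 0.001 -0.     0.001]
[0.645 0.12  0.18 ] -> [ 1.898 -0.08   0.303]
[0.545 0.12  0.18 ] -> [ 1.811 -0.572  0.302]
[0.645 0.29  0.18 ] -> [ 2.735 -0.229  0.303]
[0.545 0.29  0.18 ] -> [ 2.648 -0.721  0.302]
scene 0.73 [ 0.211 -0.018  0.019]
scene 0.67 [ 0.011 -0.051  0.052]
scene 0.6 [ 0.021 -0.037  0.247]
scene 0.6 [0.008 0.049 0.027]
scene 0.54 [ 0.026 -0.037  0.028]
top 0.96 [ 0.011 -0.039  0.251]
top 0.77 [ 0.008 -0.054  0.044]
top 0.66 [0.009 0.051 0.026]
top 0.64 [ 0.21  -0.024  0.022]
```

```bash
python3 -m jog '[[[0.95,-0.1,0,0,0,0,-1],[0.95,-0.1,0,0,0,0,-1],[0.95,-0.1,0,0,0,0,-1],[0.95,-0.1,0,0,0,0,-1]]]' >/dev/null
python3 -m jog '[[[0.95,-0.1,0,0,0,0,-1],[0.95,-0.1,0,0,0,0,-1],[0.95,-0.1,0,0,0,0,-1],[0.95,-0.1,0,0,0,0,-1]]]' >/dev/null
python3 -m jog '[[[0.835,-0.03,0.1,0,0,0,-1],[0.835,-0.03,0.3,0,0,0,-1],[0.835,-0.03,0.6,0,0,0,-1],[0.835,-0.03,0.8,0,0,0,-1],[0.835,-0.03,0.8,0,0,0,-1],[0.835,-0.03,0.8,0,0,0,-1]]]'
python3 - <<'E'
from go import *
go((.645,.29,.02))
E
```

```text
time_s: 14.65
position: [0.6454, 0.2872, 0.0794]
orientation: [0.001, 0.767, 0.641, -0.001]
force: [1.7, -1.7, -0.5]
width: 0.0632
grasp_force: 34.0
t 14.65 at [0.645 0.287 0.079] loc [-0.035  0.492  0.079] rot [ 0.     0.001 -0.   ]
[0.645 0.29  0.02 ] -> [ 0.014 -0.005  0.297]
```

```bash
python3 -m jog '[[[0,0,0.15,0,0,0,-1],[0,0,0.25,0,0,0,-1],[0,0,0.295,0,0,0,-1],[0,0,0.295,0,0,0,-1],[0,0,0.295,0,0,0,-1],[0,0,0.295,0,0,0,0],[0,0,0.295,0,0,0,0.8],[0,0,0.295,0,0,0,0.8],[0,0,0.2,0,0,0,0.8],[0,0,-0.1,0,0,0,0.8],[0,0,-0.4,0,0,0,0.8],[0,0,-0.7,0,0,0,0.8]]]'
python3 - <<'E'
from go import *
goc((.010,-.053,.22))
r.camera('scene');r.camera('top')
for cam in('scene','top'):
    for d in r.boxes_of('dish1',cam)[:6]: print(cam,round(d['score'],2),np.round(d['at'],3),np.round(loc(d['at']),3))
E
```

```text
time_s: 16.15
position: [0.6448, 0.2895, 0.2227]
orientation: [0.0, 0.767, 0.642, 0.001]
force: [0.6, 1.3, -0.2]
width: 0.077
grasp_force: 0.0
t 16.15 at [0.645 0.289 0.223] loc [-0.036  0.494  0.223] rot [ 0. -0.  0.]
[ 0.593 -0.257  0.22 ] -> [-2.735  0.228  0.012]
scene 0.96 [ 0.591 -0.252  0.05 ] [ 0.007 -0.048  0.05 ]
scene 0.84 [ 0.799 -0.259  0.018] [ 0.213 -0.018  0.018]
scene 0.74 [ 0.611 -0.153  0.024] [0.009 0.053 0.024]
scene 0.66 [ 0.616 -0.24   0.027] [ 0.03  -0.033  0.027]
scene 0.58 [0.65  0.29  0.028] [-0.031  0.495  0.028]
top 0.97 [ 0.797 -0.266  0.021] [ 0.212 -0.026  0.021]
top 0.9 [0.646 0.292 0.035] [-0.035  0.497  0.035]
top 0.74 [ 0.612 -0.155  0.028] [0.01  0.051 0.028]
top 0.71 [ 0.594 -0.254  0.047] [ 0.01  -0.05   0.047]
top 0.63 [ 0.573 -0.234  0.036] [-0.014 -0.034  0.036]
```

```bash
python3 -m jog '[[[-0.95,0.08,0,0,0,0,0.8],[-0.95,0.08,0,0,0,0,0.8],[-0.95,0.08,0,0,0,0,0.8],[-0.95,0.08,0,0,0,0,0.8]]]' >/dev/null
python3 -m jog '[[[-0.95,0.08,0,0,0,0,0.8],[-0.95,0.08,0,0,0,0,0.8],[-0.95,0.08,0,0,0,0,0.8],[-0.95,0.08,0,0,0,0,0.8]]]' >/dev/null
python3 -m jog '[[[-0.825,0.065,0,0,0,0,0.8],[-0.825,0.065,0,0,0,0,0.8],[-0.825,0.065,0.1,0,0,0,0.8],[-0.825,0.065,0.3,0,0,0,0.8],[-0.825,0.065,0.5,0,0,0,0.8],[-0.825,0.065,0.5,0,0,0,0.8],[-0.825,0.065,0.5,0,0,0,0.8]]]'
python3 - <<'E'
from go import *
goc((.009,-.051,.03))
E
```

```text
time_s: 18.23
position: [0.5942, -0.2541, 0.1199]
orientation: [0.0, 0.766, 0.643, 0.0]
force: [-0.3, -0.6, 0.2]
width: 0.077
grasp_force: 0.0
t 18.23 at [ 0.594 -0.254  0.12 ] loc [ 0.01 -0.05  0.12] rot [ 0.    -0.     0.001]
[ 0.593 -0.255  0.03 ] -> [-0.005 -0.007  0.449]
```

```bash
python3 -m jog '[[[0,0,0.2,0,0,0,0.8],[0,0,0.4,0,0,0,0.8],[0,0,0.445,0,0,0,0.8],[0,0,0.445,0,0,0,0.8],[0,0,0.445,0,0,0,-1],[0,0,0.445,0,0,0,-1],[0,0,0.445,0,0,0,-1],[0,0,0.445,0,0,0,-1],[0,0,0.445,0,0,0,-1]]]' 30
python3 -m jog '[[[0,0,-0.1,0,0,0,-1],[0,0,-0.3,0,0,0,-1],[0,0,-0.6,0,0,0,-1],[0,0,-0.9,0,0,0,-1],[0,0,-1.0,0,0,0,-1],[0,0,-1.0,0,0,0,-1]]]'
python3 - <<'E'
from go import *
go((.545,.29,.08))
r.camera('scene');r.camera('top')
for cam in('scene','top'):
    for d in r.boxes_of('dish1',cam)[:6]: print(cam,round(d['score'],2),np.round(d['at'],3),np.round(loc(d['at']),3))
E
```

```text
time_s: 19.35
position: [0.5944, -0.2554, 0.033]
orientation: [0.001, 0.767, 0.642, 0.001]
force: [-1.4, 1.1, 6.4]
width: 0.0638
grasp_force: 32.0
time_s: 20.1
position: [0.5942, -0.2551, 0.2328]
orientation: [0.002, 0.767, 0.642, 0.001]
force: [0.3, 0.1, -1.2]
width: 0.0636
grasp_force: 33.5
t 20.1 at [ 0.594 -0.255  0.233] loc [ 0.01  -0.051  0.233] rot [0.001 0.    0.001]
[0.545 0.29  0.08 ] -> [ 2.64  -0.724  0.76 ]
scene 0.97 [ 0.611 -0.155  0.026] [0.009 0.05  0.026]
scene 0.9 [ 0.796 -0.262  0.019] [ 0.21  -0.022  0.019]
scene 0.89 [ 0.593 -0.256  0.028] [ 0.009 -0.052  0.028]
scene 0.87 [ 0.606 -0.239  0.251] [ 0.019 -0.033  0.251]
scene 0.7 [0.653 0.292 0.033] [-0.028  0.498  0.033]
top 0.88 [ 0.795 -0.265  0.023] [ 0.209 -0.026  0.023]
top 0.77 [0.647 0.291 0.034] [-0.034  0.496  0.034]
top 0.71 [ 0.598 -0.237  0.242] [ 0.011 -0.033  0.242]
top 0.58 [ 0.612 -0.157  0.027] [0.01  0.049 0.027]
```

```bash
python3 -m jog '[[[0.95,-0.25,0,0,0,0,-1],[0.95,-0.25,0,0,0,0,-1],[0.95,-0.25,0,0,0,0,-1],[0.95,-0.25,0,0,0,0,-1]]]' >/dev/null
python3 -m jog '[[[0.95,-0.25,0,0,0,0,-1],[0.95,-0.25,0,0,0,0,-1],[0.95,-0.25,0,0,0,0,-1],[0.95,-0.25,0,0,0,0,-1]]]' >/dev/null
python3 -m jog '[[[0.74,-0.225,0,0,0,0,-1],[0.74,-0.225,0.2,0,0,0,-1],[0.74,-0.225,0.45,0,0,0,-1],[0.74,-0.225,0.7,0,0,0,-1],[0.74,-0.225,0.76,0,0,0,-1],[0.74,-0.225,0.76,0,0,0,-1],[0.74,-0.225,0.76,0,0,0,-1]]]'
python3 - <<'E'
from go import *
go((.545,.29,.0215))
E
```

```text
time_s: 22.18
position: [0.5457, 0.2895, 0.0806]
orientation: [0.001, 0.767, 0.641, 0.002]
force: [-0.5, 0.3, -0.3]
width: 0.0639
grasp_force: 33.9
t 22.18 at [0.546 0.289 0.081] loc [-0.134  0.476  0.081] rot [ 0.001 -0.001 -0.   ]
[0.545 0.29  0.022] -> [ 0.001 -0.005  0.296]
```

```bash
python3 -m jog '[[[0,0,0.15,0,0,0,-1],[0,0,0.25,0,0,0,-1],[0,0,0.295,0,0,0,-1],[0,0,0.295,0,0,0,-1],[0,0,0.295,0,0,0,-1],[0,0,0.295,0,0,0,0],[0,0,0.295,0,0,0,0.8],[0,0,0.295,0,0,0,0.8],[0,0,0.2,0,0,0,0.8],[0,0,-0.1,0,0,0,0.8],[0,0,-0.4,0,0,0,0.8],[0,0,-0.7,0,0,0,0.8]]]'
python3 - <<'E'
from go import *
goc((.010,-.052,.11),(.01,.05,.11))
r.camera('scene');r.camera('top')
for cam in('scene','top'):
    for d in r.boxes_of('dish1',cam)[:6]: print(cam,round(d['score'],2),np.round(d['at'],3),np.round(loc(d['at']),3))
E
```

```text
time_s: 23.68
position: [0.5431, 0.2904, 0.2213]
orientation: [0.0, 0.767, 0.642, 0.0]
force: [0.9, 1.4, -0.1]
width: 0.077
grasp_force: 0.0
t 23.68 at [0.543 0.29  0.221] loc [-0.136  0.477  0.221] rot [ 0. -0.  0.]
[ 0.594 -0.256  0.11 ] -> [-2.645  0.729  0.556]
[ 0.612 -0.156  0.11 ] -> [-2.135  0.729  0.556]
scene 0.95 [0.545 0.29  0.038] [-0.134  0.477  0.038]
scene 0.93 [ 0.794 -0.26   0.02 ] [ 0.207 -0.02   0.02 ]
scene 0.92 [0.651 0.288 0.03 ] [-0.029  0.494  0.03 ]
scene 0.66 [ 0.593 -0.252  0.024] [ 0.008 -0.049  0.024]
scene 0.59 [ 0.614 -0.15   0.028] [0.012 0.056 0.028]
scene 0.37 [0.376 0.026 0.003] [-0.255  0.187  0.003]
top 0.92 [ 0.612 -0.155  0.027] [0.011 0.051 0.027]
top 0.85 [ 0.796 -0.266  0.022] [ 0.211 -0.026  0.022]
top 0.84 [ 0.589 -0.258  0.03 ] [ 0.006 -0.054  0.03 ]
top 0.8 [0.646 0.293 0.034] [-0.036  0.498  0.034]
top 0.67 [0.543 0.292 0.032] [-0.137  0.479  0.032]
```

```bash
python3 -m jog '[[[-0.95,0.25,0,0,0,0,0.8],[-0.95,0.25,0,0,0,0,0.8],[-0.95,0.25,0,0,0,0,0.8],[-0.95,0.25,0,0,0,0,0.8]]]' >/dev/null
python3 -m jog '[[[-0.95,0.25,0,0,0,0,0.8],[-0.95,0.25,0,0,0,0,0.8],[-0.95,0.25,0,0,0,0,0.8],[-0.95,0.25,0,0,0,0,0.8]]]' >/dev/null
python3 -m jog '[[[-0.745,0.225,0,0,0,0,0.8],[-0.745,0.225,0,0,0,0,0.8],[-0.745,0.225,0.1,0,0,0,0.8],[-0.745,0.225,0.3,0,0,0,0.8],[-0.745,0.225,0.5,0,0,0,0.8],[-0.745,0.225,0.55,0,0,0,0.8],[-0.745,0.225,0.55,0,0,0,0.8]]]'
python3 - <<'E'
from go import *
goc((.008,-.052,.011))
E
```

```text
time_s: 25.75
position: [0.5931, -0.2544, 0.1076]
orientation: [-0.001, 0.766, 0.643, -0.0]
force: [-0.7, -0.7, 0.2]
width: 0.0769
grasp_force: 0.0
t 25.75 at [ 0.593 -0.254  0.108] loc [ 0.009 -0.051  0.108] rot [-0.001 -0.     0.001]
[ 0.592 -0.256  0.011] -> [-0.008 -0.005  0.483]
```

```bash
python3 -m jog '[[[0,0,0.2,0,0,0,0.8],[0,0,0.4,0,0,0,0.8],[-0.005,0,0.485,0,0,0,0.8],[-0.005,0,0.485,0,0,0,0.8],[-0.005,0,0.485,0,0,0,-1],[-0.005,0,0.485,0,0,0,-1],[-0.005,0,0.485,0,0,0,-1],[-0.005,0,0.485,0,0,0,-1],[-0.005,0,0.485,0,0,0,-1]]]' 30
python3 -m jog '[[[0,0,-0.1,0,0,0,-1],[0,0,-0.3,0,0,0,-1],[0,0,-0.6,0,0,0,-1],[0,0,-0.9,0,0,0,-1],[0,0,-1.0,0,0,0,-1],[0,0,-1.0,0,0,0,-1]]]'
python3 - <<'E'
from go import *
go((.645,.13,.08))
E
```

```text
time_s: 26.88
position: [0.5941, -0.2575, 0.0135]
orientation: [0.001, 0.767, 0.642, 0.001]
force: [-1.9, 0.6, 6.7]
width: 0.0621
grasp_force: 32.7
time_s: 27.62
position: [0.5939, -0.257, 0.2135]
orientation: [0.002, 0.767, 0.642, 0.001]
force: [-0.5, -0.2, -2.1]
width: 0.0618
grasp_force: 33.2
t 27.62 at [ 0.594 -0.257  0.214] loc [ 0.01  -0.053  0.214] rot [0.001 0.    0.001]
[0.645 0.13  0.08 ] -> [ 1.95  -0.09   0.667]
```

```bash
python3 -m jog '[[[0.95,-0.05,0,0,0,0,-1],[0.95,-0.05,0,0,0,0,-1],[0.95,-0.05,0,0,0,0,-1],[0.95,-0.05,0,0,0,0,-1]]]' >/dev/null
python3 -m jog '[[[1.0,-0.04,0,0,0,0,-1],[1.0,-0.04,0,0,0,0,-1],[1.0,-0.04,0,0,0,0,-1],[1.0,-0.04,0.1,0,0,0,-1],[1.0,-0.04,0.35,0,0,0,-1],[1.0,-0.04,0.6,0,0,0,-1],[1.0,-0.04,0.667,0,0,0,-1],[1.0,-0.04,0.667,0,0,0,-1]]]'
python3 - <<'E'
from go import *
go((.645,.13,.022))
E
```

```text
time_s: 29.12
position: [0.643, 0.1288, 0.0768]
orientation: [-0.0, 0.767, 0.641, -0.001]
force: [-0.4, 0.1, -0.0]
width: 0.0619
grasp_force: 33.4
t 29.12 at [0.643 0.129 0.077] loc [-0.01   0.335  0.077] rot [-0.001  0.001 -0.   ]
[0.645 0.13  0.022] -> [0.008 0.009 0.274]
```

```bash
python3 -m jog '[[[0,0,0.15,0,0,0,-1],[0,0,0.25,0,0,0,-1],[0,0,0.285,0,0,0,-1],[0,0,0.285,0,0,0,-1],[0,0,0.285,0,0,0,-1],[0,0,0.285,0,0,0,0],[0,0,0.285,0,0,0,0.8],[0,0,0.285,0,0,0,0.8],[0,0,0.2,0,0,0,0.8],[0,0,-0.1,0,0,0,0.8],[0,0,-0.4,0,0,0,0.8],[0,0,-0.7,0,0,0,0.8]]]'
python3 - <<'E'
from go import *
goc((.01,.051,.11))
r.camera('scene');r.camera('top')
for cam in('scene','top'):
    for d in r.boxes_of('dish1',cam)[:7]: print(cam,round(d['score'],2),np.round(d['at'],3),np.round(loc(d['at']),3))
E
```

```text
time_s: 30.62
position: [0.6436, 0.1302, 0.221]
orientation: [0.0, 0.767, 0.642, 0.0]
force: [0.9, 2.1, 0.2]
width: 0.0766
grasp_force: 0.0
t 30.62 at [0.644 0.13  0.221] loc [-0.009  0.337  0.221] rot [ 0. -0.  0.]
[ 0.612 -0.155  0.11 ] -> [-1.43   0.094  0.554]
scene 0.96 [0.652 0.287 0.027] [-0.029  0.493  0.027]
scene 0.95 [0.547 0.293 0.037] [-0.133  0.48   0.037]
scene 0.91 [ 0.795 -0.261  0.019] [ 0.209 -0.021  0.019]
scene 0.7 [0.649 0.135 0.03 ] [-0.005  0.342  0.03 ]
scene 0.65 [ 0.559 -0.002  0.033] [-0.069  0.192  0.033]
scene 0.56 [ 0.612 -0.157  0.025] [0.011 0.049 0.025]
top 0.97 [ 0.797 -0.265  0.023] [ 0.212 -0.025  0.023]
top 0.83 [0.638 0.282 0.032] [-0.041  0.485  0.032]
top 0.81 [0.644 0.13  0.034] [-0.008  0.337  0.034]
top 0.75 [0.547 0.294 0.035] [-0.134  0.481  0.035]
top 0.57 [ 0.613 -0.156  0.027] [0.011 0.05  0.027]
```

```bash
python3 -m jog '[[[-0.9,0.05,0,0,0,0,0.8],[-0.9,0.05,0,0,0,0,0.8],[-0.9,0.05,0,0,0,0,0.8],[-0.9,0.05,0,0,0,0,0.8]]]' >/dev/null
python3 -m jog '[[[-0.53,0.045,0,0,0,0,0.8],[-0.53,0.045,0,0,0,0,0.8],[-0.53,0.045,0.2,0,0,0,0.8],[-0.53,0.045,0.4,0,0,0,0.8],[-0.53,0.045,0.55,0,0,0,0.8],[-0.53,0.045,0.55,0,0,0,0.8]]]'
python3 - <<'E'
from go import *
goc((.011,.051,.011))
E
```

```text
time_s: 32.08
position: [0.6098, -0.1521, 0.1046]
orientation: [-0.003, 0.766, 0.643, -0.002]
force: [0.4, -0.1, 0.2]
width: 0.0765
grasp_force: 0.0
t 32.08 at [ 0.61  -0.152  0.105] loc [0.008 0.053 0.105] rot [-0.002 -0.     0.001]
[ 0.613 -0.155  0.011] -> [-0.011  0.021  0.468]
```

```bash
python3 -m jog '[[[0,0.01,0.2,0,0,0,0.8],[0,0.01,0.4,0,0,0,0.8],[-0.005,0.01,0.48,0,0,0,0.8],[-0.005,0.01,0.48,0,0,0,0.8],[-0.005,0.01,0.48,0,0,0,-1],[-0.005,0.01,0.48,0,0,0,-1],[-0.005,0.01,0.48,0,0,0,-1],[-0.005,0.01,0.48,0,0,0,-1],[-0.005,0.01,0.48,0,0,0,-1]]]' 30
python3 -m jog '[[[0,0,-0.1,0,0,0,-1],[0,0,-0.3,0,0,0,-1],[0,0,-0.6,0,0,0,-1],[0,0,-0.9,0,0,0,-1],[0,0,-1.0,0,0,0,-1],[0,0,-1.0,0,0,0,-1]]]'
python3 - <<'E'
from go import *
go((.545,.13,.08))
E
```

```text
time_s: 33.2
position: [0.615, -0.1562, 0.0139]
orientation: [0.001, 0.767, 0.642, 0.001]
force: [-1.4, -1.0, 6.5]
width: 0.0637
grasp_force: 33.0
time_s: 33.95
position: [0.6149, -0.1559, 0.2141]
orientation: [0.001, 0.767, 0.642, 0.001]
force: [0.2, 0.7, -1.7]
width: 0.0638
grasp_force: 33.5
t 33.95 at [ 0.615 -0.156  0.214] loc [0.013 0.05  0.214] rot [ 0.001 -0.     0.001]
[0.545 0.13  0.08 ] -> [ 1.346 -0.598  0.668]
```

```bash
python3 -m jog '[[[0.7,-0.3,0,0,0,0,-1],[0.7,-0.3,0,0,0,0,-1],[0.7,-0.3,0,0,0,0,-1],[0.7,-0.3,0,0,0,0,-1]]]' >/dev/null
python3 -m jog '[[[0.646,-0.295,0,0,0,0,-1],[0.646,-0.295,0,0,0,0,-1],[0.646,-0.295,0.2,0,0,0,-1],[0.646,-0.295,0.45,0,0,0,-1],[0.646,-0.295,0.667,0,0,0,-1],[0.646,-0.295,0.667,0,0,0,-1],[0.646,-0.295,0.667,0,0,0,-1]]]'
python3 - <<'E'
from go import *
go((.545,.13,.022))
E
```

```text
time_s: 35.33
position: [0.5451, 0.1286, 0.0791]
orientation: [0.001, 0.767, 0.641, 0.0]
force: [0.4, -0.3, -0.3]
width: 0.0638
grasp_force: 33.8
t 35.33 at [0.545 0.129 0.079] loc [-0.106  0.318  0.079] rot [ 0.  0. -0.]
[0.545 0.13  0.022] -> [ 0.007 -0.002  0.286]
```

```bash
python3 -m jog '[[[0,0,0.15,0,0,0,-1],[0,0,0.25,0,0,0,-1],[0,0,0.287,0,0,0,-1],[0,0,0.287,0,0,0,-1],[0,0,0.287,0,0,0,-1],[0,0,0.287,0,0,0,0],[0,0,0.287,0,0,0,0.8],[0,0,0.287,0,0,0,0.8],[0,0,0.2,0,0,0,0.8],[0,0,-0.1,0,0,0,0.8],[0,0,-0.4,0,0,0,0.8],[0,0,-0.7,0,0,0,0.8]]]'
python3 -m jog '[[[0,0,-0.5,0,0,0,-1],[0,0,-0.5,0,0,0,-1],[0,0,-0.5,0,0,0,-1],[0,0,-0.5,0,0,0,-1]]]'
python3 - <<'E'
from go import *
goc((-.02,.21,.25),(-.02,.21,.13))
snap('scene','s3')
r.camera('top')
for cam in('scene','top'):
    for d in r.boxes_of('dish1',cam)[:7]: print(cam,round(d['score'],2),np.round(d['at'],3),np.round(loc(d['at']),3))
E
```

```text
time_s: 36.83
position: [0.5438, 0.1299, 0.2213]
orientation: [0.0, 0.767, 0.642, 0.0]
force: [1.5, 1.5, -0.3]
width: 0.077
grasp_force: 0.0
time_s: 37.33
position: [0.5431, 0.1301, 0.3182]
orientation: [-0.001, 0.767, 0.642, -0.0]
force: [-0.2, 0.2, 0.0]
width: 0.0036
grasp_force: 0.0
t 37.33 at [0.543 0.13  0.318] loc [-0.108  0.319  0.318] rot [-0.    -0.     0.001]
[0.61  0.007 0.25 ] -> [-0.546  0.44   0.34 ]
[0.61  0.007 0.13 ] -> [-0.546  0.441  0.94 ]
scene 0.97 [0.55  0.13  0.033] [-0.101  0.32   0.033]
scene 0.84 [0.546 0.293 0.038] [-0.134  0.48   0.038]
scene 0.81 [0.652 0.29  0.03 ] [-0.029  0.496  0.03 ]
scene 0.65 [ 0.793 -0.258  0.02 ] [ 0.207 -0.018  0.02 ]
top 0.86 [0.642 0.129 0.035] [-0.011  0.336  0.035]
top 0.73 [0.545 0.134 0.032] [-0.107  0.323  0.032]
top 0.44 [0.538 0.273 0.036] [-0.138  0.459  0.036]
```

View pics/s3.png

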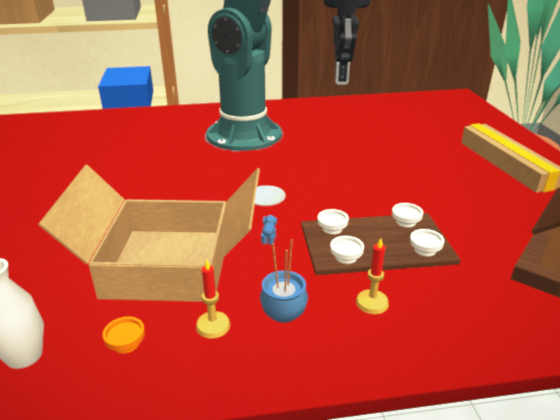

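```bash
python3 -m jog '[[[-0.2,0.15,0,0,0,0,-1],[-0.4,0.3,0.1,0,0,0,-1],[-0.595,0.44,0.3,0,0,0,-1],[-0.595,0.44,0.55,0,0,0,-1],[-0.595,0.44,0.75,0,0,0,-1],[-0.595,0.44,0.89,0,0,0,-1],[-0.595,0.44,0.89,0,0,0,-1],[-0.595,0.44,0.89,0,0,0,-1]]]'
python3 - <<'E'
from go import *
goc((-.02,.2,.14))
E
```

```text
time_s: 38.52
position: [0.6104, -0.0029, 0.141]
orientation: [0.0, 0.767, 0.642, 0.0]
force: [-0.1, -0.6, -0.8]
width: 0.0002
grasp_force: 0.0
t 38.52 at [ 0.61  -0.003  0.141] loc [-0.018  0.2    0.141] rot [0. 0. 0.]
[ 0.609 -0.003  0.14 ] -> [ 0.    -0.009  0.005]
```

```bash
python3 -m jog '[[[-0.145,0,0.025,0,0,0,-1],[-0.27,0,-0.04,0,0,0,-1],[-0.35,0,-0.06,0,0,0,-1],[-0.43,0,-0.065,0,0,0,-1],[-0.525,0,-0.055,0,0,0,-1],[-0.61,0,-0.03,0,0,0,-1],[-0.71,0,0.035,0,0,0,-1],[-0.8,0,0.125,0,0,0,-1],[-0.85,0,0.2,0,0,0,-1],[-0.885,0,0.25,0,0,0,-1],[-0.885,0,0.285,0,0,0,-1],[-0.885,0,0.285,0,0,0,-1]]]'
python3 - <<'E'
from go import *
goc((-.02,.023,.08))
E
```

```text
time_s: 40.02
position: [0.5788, -0.1762, 0.0831]
orientation: [-0.0, 0.766, 0.642, -0.0]
force: [0.2, 0.2, -0.4]
width: -0.0
grasp_force: 0.0
t 40.02 at [ 0.579 -0.176  0.083] loc [-0.019  0.024  0.083] rot [-0.    -0.     0.001]
[ 0.577 -0.177  0.08 ] -> [-0.004 -0.006  0.015]
```

```bash
python3 -m jog '[[[0,0,0.005,0,0,0,-1],[0,0,0.01,0,0,0,-1],[0,0,0.015,0,0,0,-1],[0,0,0.015,0,0,0,-1]]]'
python3 - <<'E'
from go import *
snap('scene','s4',(60,130,260,310),3)
E
```

```text
time_s: 40.52
position: [0.5794, -0.1763, 0.0819]
orientation: [-0.0, 0.766, 0.642, 0.001]
force: [-2.0, 1.0, 8.7]
width: 0.0006
grasp_force: 4.2
```

View pics/s4.png

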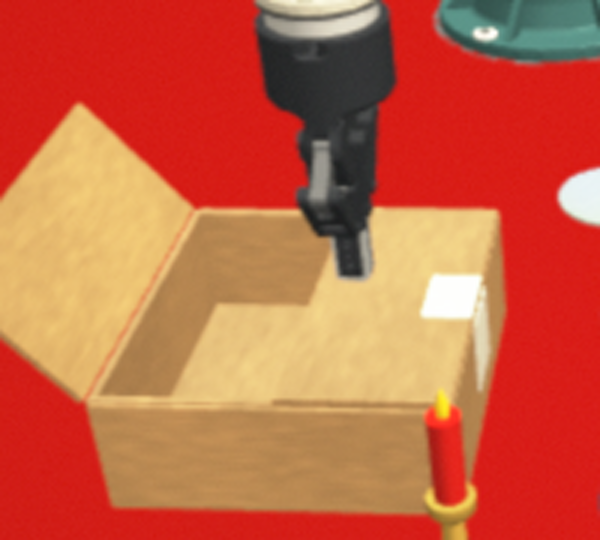

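```bash
python3 -m jog '[[[0,0,-0.2,0,0,0,-1],[0,0,-0.5,0,0,0,-1],[0,0,-0.75,0,0,0,-1],[-0.3,0,-0.9,0,0,0,-1],[-0.6,0,-0.9,0,0,0,-1],[-0.9,0,-0.9,0,0,0,-1],[-0.9,0,-0.9,0,0,0,-1]]]'
python3 -m jog '[[[-0.22,0,0,0,0,0,-1],[-0.22,0,0.1,0,0,0,-1],[-0.22,0,0.35,0,0,0,-1],[-0.22,0,0.58,0,0,0,-1],[-0.22,0,0.6,0,0,0,-1],[-0.22,0,0.6,0,0,0,-1]]]'
python3 - <<'E'
from go import *
goc((-.02,-.2,.14))
E
```

```text
time_s: 41.45
position: [0.5436, -0.3614, 0.262]
orientation: [0.002, 0.77, 0.638, -0.002]
force: [0.1, 0.4, -0.3]
width: 0.0
grasp_force: 0.0
time_s: 42.2
position: [0.5402, -0.397, 0.1412]
orientation: [0.0, 0.766, 0.642, 0.0]
force: [0.6, 0.3, -0.6]
width: -0.0002
grasp_force: 0.0
t 42.2 at [ 0.54  -0.397  0.141] loc [-0.018 -0.2    0.141] rot [0.    0.    0.001]
[ 0.538 -0.396  0.14 ] -> [ 0.001 -0.012  0.006]
```

```bash
python3 -m jog '[[[0.145,0,0.025,0,0,0,-1],[0.27,0,-0.04,0,0,0,-1],[0.35,0,-0.06,0,0,0,-1],[0.43,0,-0.065,0,0,0,-1],[0.525,0,-0.055,0,0,0,-1],[0.61,0,-0.03,0,0,0,-1],[0.71,0,0.035,0,0,0,-1],[0.8,0,0.125,0,0,0,-1],[0.85,0,0.2,0,0,0,-1],[0.885,0,0.25,0,0,0,-1],[0.885,0,0.285,0,0,0,-1],[0.885,0,0.285,0,0,0,-1]]]'
python3 -m jog '[[[0,0,0.005,0,0,0,-1],[0,0,0.01,0,0,0,-1],[0,0,0.015,0,0,0,-1],[0,0,0.015,0,0,0,-1]]]'
python3 -m jog '[[[0,0,-0.1,0,0,0,-1],[0,0,-0.4,0,0,0,-1],[0,0,-0.7,0,0,0,-1],[0,0,-1,0,0,0,-1],[-0.3,-0.3,-1,0,0,0,-1],[-0.5,-0.3,-1,0,0,0,-1],[-0.5,-0.3,-1,0,0,0,-1]]]'
python3 - <<'E'
from go import *
a=r.camera('scene');b=r.camera('top')
c=np.hstack([cv2.resize(a,(400,300)),cv2.resize(b,(400,300))]);cv2.imwrite('pics/f.png',c[:,:,::-1])
goc((0,0,.3))
for q in('flap_left','flap_right','dish1','elephant','candle_l'):
  for cam in('scene','top'):
    for d in r.boxes_of(q,cam)[:6]: print(q,cam,round(d['score'],2),np.round(d['at'],3),np.round(loc(d['at']),3))
E
```

```text
time_s: 43.7
position: [0.5705, -0.2235, 0.0832]
orientation: [-0.0, 0.767, 0.642, -0.0]
force: [0.7, -0.7, 0.2]
width: -0.0001
grasp_force: 0.0
time_s: 44.2
position: [0.5707, -0.2238, 0.082]
orientation: [0.0, 0.767, 0.642, 0.0]
force: [-1.8, 0.3, 8.2]
width: 0.0002
grasp_force: 4.0
time_s: 45.08
position: [0.4898, -0.3167, 0.2828]
orientation: [0.002, 0.77, 0.638, -0.001]
force: [-0.8, 0.4, 0.2]
width: -0.0001
grasp_force: 0.0
t 45.17 at [ 0.494 -0.312  0.281] loc [-0.079 -0.124  0.281] rot [ 0. -0. -0.]
[ 0.593 -0.203  0.3  ] -> [ 0.623  0.393 -0.092]
flap_left scene 0.7 [ 0.623 -0.155  0.086] [0.021 0.052 0.086]
flap_left top 0.71 [ 0.6   -0.152  0.085] [-0.002  0.051  0.085]
flap_left top 0.6 [0.544 0.295 0.036] [-0.137  0.481  0.036]
flap_right scene 0.86 [ 0.601 -0.255  0.079] [ 0.017 -0.05   0.079]
flap_right scene 0.25 [0.55  0.13  0.037] [-0.101  0.32   0.037]
flap_right top 0.97 [ 0.58  -0.254  0.084] [-0.004 -0.053  0.084]
dish1 scene 0.93 [0.547 0.29  0.037] [-0.132  0.478  0.037]
dish1 scene 0.82 [0.652 0.29  0.031] [-0.029  0.496  0.031]
dish1 scene 0.81 [0.648 0.134 
[... 175 characters left out ...]
9  0.035] [-0.135  0.477  0.035]
dish1 top 0.85 [0.543 0.133 0.035] [-0.109  0.321  0.035]
dish1 top 0.82 [0.645 0.293 0.032] [-0.037  0.497  0.032]
dish1 top 0.6 [ 0.792 -0.263  0.024] [ 0.207 -0.023  0.024]
dish1 top 0.58 [ 0.756 -0.004  0.051] [0.126 0.224 0.051]
elephant scene 0.7 [0.548 0.29  0.038] [-0.132  0.477  0.038]
elephant scene 0.56 [ 0.56  -0.001  0.033] [-0.069  0.193  0.033]
elephant top 0.73 [ 0.538 -0.003  0.039] [-0.089  0.187  0.039]
candle_l scene 0.72 [ 0.778 -0.124  0.017] [0.168 0.111 0.017]
candle_l scene 0.57 [0.774 0.148 0.021] [0.116 0.377 0.021]
candle_l top 0.77 [0.754 0.146 0.012] [0.097 0.372 0.012]
candle_l top 0.76 [ 0.771 -0.123  0.014] [0.161 0.11  0.014]
```

View pics/f.png

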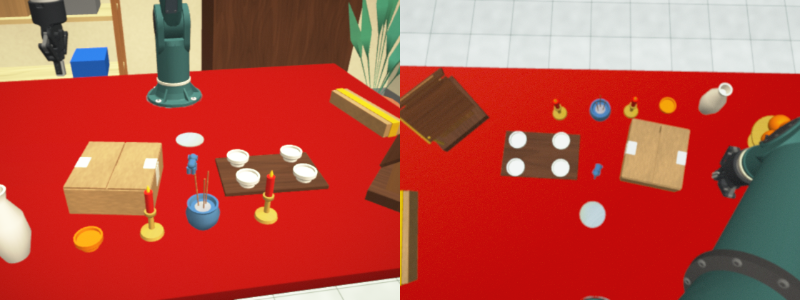

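The carton is shut with both flaps flat. All four white dishes stand upright on the board, and the ornaments are where they were.

```bash
python3 -c "
from rig import r
print(r.close_job())"
```

```text
the job is handed in; nothing more can be done
None
```

Job handed in after about 45 s of robot time: I opened both flaps well past upright, stood the four dishes present (a pile of three and a single) upright and apart on the board, folded both flaps flat again, and left the ornaments as they stood.

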